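# Swing the overhead camera over the note block and lock its brake lever

## Task

With one finger, gently push the arm of the overhead camera stand round until the camera looks squarely down on the middle of the block of sticky notes. Then push the small brake lever on top of the post right across to its locked stop, and leave the camera where it was set. Only push: do not pinch or force the arm or the lever, and leave the note block, the tin, the tape measure and the other things on the desk lying where they are.

Things in the scene. Friction and masses are not known exactly. Their poses are not given: they have to be found in the camera images.
- copy_stand: Overhead camera stand, fixed to the table: round dark foot 96 mm across and 22 mm high, upright post of 18 mm diameter, 210 mm high, on the table's left half. Origin on the table at the post's axis; z up; x points where the camera arm points when joint cam_arm reads 0; y is 90 degrees counter-clockwise from x seen from above.
- cam_arm (a joint): Angle in rad of the camera arm about the post's vertical axis, growing counter-clockwise seen from above; 0 = arm along the stand's x axis; free between stops at -0.8 and 1.3; it starts between 0.65 and 1.15. The hinge has friction (about 1 N to push at 130 mm from the axis) and stays where it is left.
- cam_head (a point): The lens: centre of the underside of the camera head, a black upright cylinder of 42 mm diameter at the end of the arm, from 121 to 173 mm above the table, its axis 200 mm from the post axis.
- cam_bar (a point): A good place to push: the centre of the arm's bar, 130 mm out from the post axis, 157 mm above the table. The arm is a level aluminium bar 14 mm wide and 18 mm high (148 to 166 mm above the table) from the post to the camera head. Its x axis points outward along the arm, its y axis counter-clockwise.
- brake_lever (a joint): Angle in rad of the brake lever on top of the post, turning about the post's axis, growing counter-clockwise seen from above; 1.57 = locked, against its stop. At 0 the lever points 135 degrees (2.356 rad) counter-clockwise from the stand's x axis, at 1.57 225 degrees, away from the arm. It starts between 0 and 0.35, takes about 1 N at the knob, stays where left and does not drag the arm.
- lever_knob (a point): Centre of the ball knob (22 mm diameter) at the end of the brake lever, 75 mm from the post axis, 210 mm above the table; the lever between post and knob is a round bar of 11 mm diameter at the same height.
- sticky_notes: Square block of sticky notes, 80 x 80 x 13 mm, lying loose on the table; origin at the centre of its underside. Block, tin and tape measure lie at three places under the arc of the camera head, each 200 mm from the post axis (within 5 mm), at about -0.42, 0 and 0.42 rad of the camera arm's joint; which lies where changes.
- balm_tin: Round metal tin, 60 mm diameter, 26 mm high, loose; origin at the centre of its underside. Must not be moved.
- tape_measure: Pocket tape measure lying on its side, 60 x 74 x 30 mm, loose; origin on its underside. Must not be moved.
- stapler: Desk stapler, 135 x 36 x 37 mm, loose, a bystander near the table's far corner; origin at the centre of its underside.
- eraser: Eraser, 24 x 52 x 12 mm, loose bystander; origin at the centre of its underside.
- memory_stick: Memory stick, 16 x 51 x 8 mm, loose bystander; origin at the centre of its underside.
- mouse: Computer mouse, 108 x 62 x 40 mm, loose bystander behind the monitor; origin at the centre of its underside.

How it is judged (in metres and radians):
On the way, in this order (a step that is already met when the one before it is completed fails the run):
1. the camera stands over the middle of the note block, with the brake still unlocked (horizontal distance between cam_head and sticky_notes below 0.022 m and value of joint brake_lever below 0.8 rad and velocity of joint cam_arm between -0.05 and 0.05 rad/s), for 0.2 s.
2. the brake lever is across at its locked stop (value of joint brake_lever above 1.42 rad), for 0.2 s.
At the end, for the whole second after the job is handed in: The lens is within 22 mm (horizontally) of the centre of the note block, at rest; the brake lever is past 1.42 rad (its stop is at 1.57); notes, tin and tape measure lie within 12 mm of where they were, the other loose things within 30 mm (horizontal distance between cam_head and sticky_notes below 0.022 m and value of joint brake_lever above 1.42 rad and velocity of joint cam_arm between -0.05 and 0.05 rad/s and distance of each of sticky_notes, balm_tin, tape_measure from where it was at the start of the episode below 0.012 m and distance of each of stapler, eraser, memory_stick, mouse from where it was at the start of the episode below 0.03 m); the robot touches nothing.
It fails at once if the arm or the lever is pinched or pushed hard (more than 25 N from the fingers) (contact force between the fingers and copy_stand above 25 N).
It fails at once if the note block, the tin or the tape measure is shifted or lifted (more than 12 mm) (distance of any of sticky_notes, balm_tin, tape_measure from where it was at the start of the episode above 0.012 m).
It fails at once if a bystander is shifted or lifted (more than 30 mm) (distance of any of stapler, eraser, memory_stick, mouse from where it was at the start of the episode above 0.03 m).
It also fails if it takes over 64 s, if anything falls off the work surface, if the arm or the gripper's body presses on something with over 40 N, if the wrist force passes 120 N, or if a joint passes its speed limit or range.

## Robot

A 6-joint arm with a two-finger parallel gripper is mounted at the origin on the work surface; the furniture and walls round the work are solid. World frame = base frame: x ahead of the robot, y to its left, z up, the work surface at z = 0. Lengths are in mm, angles in degrees, forces in N, time in s.
With the tool pointing down it reaches from about 350 to 850 mm from the base axis. Payload 8.1 kg.
Tool frame: the origin (TCP) lies between the finger pads; the fingertips stand 25 mm ahead of it and the grasp point (between the pads) lies 6 mm ahead of it (r.tcp_to_tips is the distance from the TCP to the fingertips, in mm); z points along the fingers, y is the line along which they close (so a half turn about z gives the same grasp; the last joint's range is limited). The gripper opens to 85 mm and grips with 20 to 120 N. Pads are 22 mm wide; open, the fingers measure 114 mm over their backs; the gripper's body (76 mm by 85 mm) begins 54 mm behind the grasp point. The pads swing forward as they close: fully open they stand 13 mm farther back than shut.
Start: joints at [60.195, 7.471, 85.268, -0, 87.261, -4.893], TCP at [252.717, 544.187, 256.292] pointing down, gripper open.
Joint ranges: [-169.43, 169.43], [-51.17, 129.36], [1.28, 143.12], [-76.62, 256.62], [0, 156.53], [-152.29, 152.29]. Speed limits (degrees/s): [136.94, 136.94, 159.86, 180, 180, 180].

## Interface

Orientations are given as [roll, pitch, yaw] about the fixed x, y, z axes, in that order (R = Rz(yaw) Ry(pitch) Rx(roll)).
In Python, from bench import r gives the robot as it stands.
- The arm moves only by the tool apply_moves, never from a script. Its arguments are lists of equal length, an entry for each row: "angular": the turn, a rotation vector about the world's x, y, z in units of 8 degrees (1.0 is 8 degrees), a list of three; "travel": the shift along the world's x, y, z in units of 40 mm (1.0 is 40 mm), a list of three; "jaw": the opening, from 0 (shut) to 1 (fully open). A call has 1 to 20 rows; each row shifts and turns the commanded pose from where the row before left it; what a row does not reach is not made up. A row lasts 1/8 s, in which the tool goes at most 62.5 mm and 10.7 degrees, less where a joint would pass 70% of its speed; a pose out of reach is approached as far as the arm can. A call is refused whole if a number of a shift passes 1 or a number of a turn 1, either way. A call with a gripper value outside its range is refused whole. The fingers move at their own pace and stop on an object; "force" is the grip in N (left out, the last holds). Time passes only in rows, so rows that do not move let the fingers close. It gives the time, the measured TCP pose, the force, the opening and the grip force at its end, in the units of the state.
- r.sense(): the state, without advancing time (a new reading comes with each control period).
- r.snapshot(name): name is "scene" or "side" or "wrist"; returns a dict with "color" (480x640x3 uint8, red, green, blue), "fx", "fy", "cx", "cy" (pixels), "R" (3x3) and "t" (3): a world point X has camera coordinates R X + t; the wrist camera has in their place "mount" (4x4, takes a point from camera to tool coordinates, whose origin is the TCP and whose axes are the flange's). Camera axes: x right, y down, z forward; pixel columns grow to the right and rows downward; lengths in mm; the calibration is good to about 2 mm. The wrist camera is an equidistant fisheye: a pixel r from the principal point sees the ray r / f radians off the axis. A picture is of the moment at which its call begins: read the wrist's pose just before it. There is no depth.
- r.hand_in(): hands the job in; it is judged then, once.
The state is a dict: "time": time; "joint_pos": joint angles; "qd": joint speeds; "joint_efforts": joint torques, N m; "tool_pos": TCP position; "tcp_rot": TCP orientation; "ft_force": force on the tool from outside, world axes, zero at the start; "wrist_torque": the same for the moment, N m; "finger_gap": finger opening in mm; "grip_force": force on a finger pad.
Only numpy, scipy, OpenCV 4.12 (cv2) and the standard library are available. Lean on these libraries where they do the work, as an engineer would, in place of code of your own. Each camera call takes 0.05 s, during which the arm holds its last target. There are 200 camera calls.

## Working session

There is one attempt and no reset: what is moved stays moved. The work goes in short steps, Python scripts to look and compute and a tool call to move; the robot and the scene stay as the last step left them, time stands still between calls to the robot, and variables do not carry over. Pictures are saved under pics/ and viewed, at most 10 in all, crops included, and the job is handed in when it is done.

Besides the shell and the picture viewer there is one more tool, called after "Request:" as name(argument=value, ...), one argument or row to a line, values as JSON. apply_moves: Moves the arm, as the interface text tells. Its arguments: {"type":"object","properties":{"angular":{"type":"array"},"travel":{"type":"array"},"jaw":{"type":"array"},"force":{"type":"number"}},"required":["angular","travel","jaw"]}

```bash
mkdir -p pics && python3 - <<'E'
from bench import r
import cv2,pickle
print(r.sense())
for n in("scene","side"):
    s=r.snapshot(n);pickle.dump(s,open(n+".pkl","wb"));cv2.imwrite(f"pics/{n}0.png",s["color"][:,:,::-1])
    print(n,s["fx"],s["fy"],s["cx"],s["cy"],s["R"],s["t"])
E
```

```text
{'time': 0.0, 'joint_pos': array([ 6.01939513e+01,  7.51616103e+00,  8.53305408e+01, -1.62674343e-04,
        8.72633756e+01, -4.89100508e+00]), 'qd': array([ 0.07775158,  0.02091277, -0.00937294,  0.0046522 , -0.05436108,
       -0.02602287]), 'joint_efforts': array([-1.69620253e-03, -5.69416058e+01, -5.00546837e+01, -3.19047758e-04,
        1.49764458e-02, -9.40426787e-06]), 'tool_pos': array([252.46394305, 543.72158266, 255.22134561]), 'tcp_rot': array([-1.79890310e+02, -9.22336376e-03,  1.55084955e+02]), 'ft_force': array([ 0.34474107, -0.12780153,  1.10899793]), 'wrist_torque': array([-0.0369511 ,  0.01316418, -0.01704347]), 'grip_force': 0.0, 'finger_gap': 85.17406700220701}
scene 444.2578987870492 444.2578987870492 312.2477198459226 241.88919708049866 [[ 0.83768575  0.54604022  0.01107556]
 [ 0.40813991 -0.61239874 -0.67704475]
 [-0.362911    0.57167112 -0.7358585 ]] [-491.33691395  -55.54889773 1151.89010544]
side 497.1320545785108 497.1320545785108 316.34158771114033 246.58342194236135 [[-1.58831493e-01  9.87305558e-01  5.41087700e-04]
 [ 7.41266404e-01  1.19612231e-01 -6.60467283e-01]
 [-6.52147740e-01 -1.04501915e-01 -7.50854630e-01]] [   3.36317371 -292.32166354 1344.83114871]
```

View pics/scene0.png

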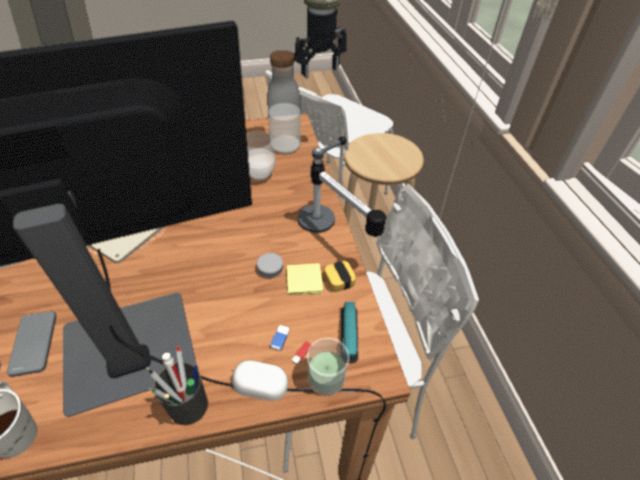

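View pics/side0.png

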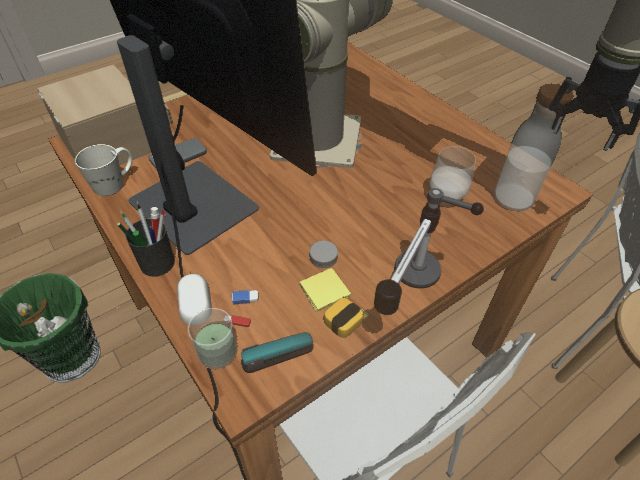

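The notes (yellow, scene ~(305,279), side ~(325,288)) lie in the middle, with the tin and tape on either side. The post is at scene ~(317,215), the camera head at scene (375,222) / side (388,297), and the lever knob at side (478,208). Next I'll enlarge crops for exact pixels.

```bash
python3 - <<'E'
import cv2
a=cv2.imread("pics/scene0.png")[130:300,240:400];b=cv2.imread("pics/side0.png")[170:350,290:500]
cv2.imwrite("pics/ca.png",cv2.resize(a,None,fx=3.5,fy=3.5,interpolation=cv2.INTER_CUBIC))
cv2.imwrite("pics/cb.png",cv2.resize(b,None,fx=3.3,fy=3.3,interpolation=cv2.INTER_CUBIC))
E
```

```text
(no output)
```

View pics/ca.png

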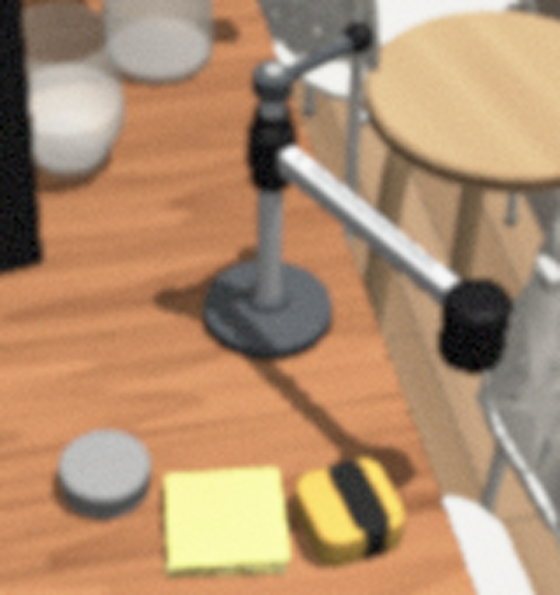

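View pics/cb.png

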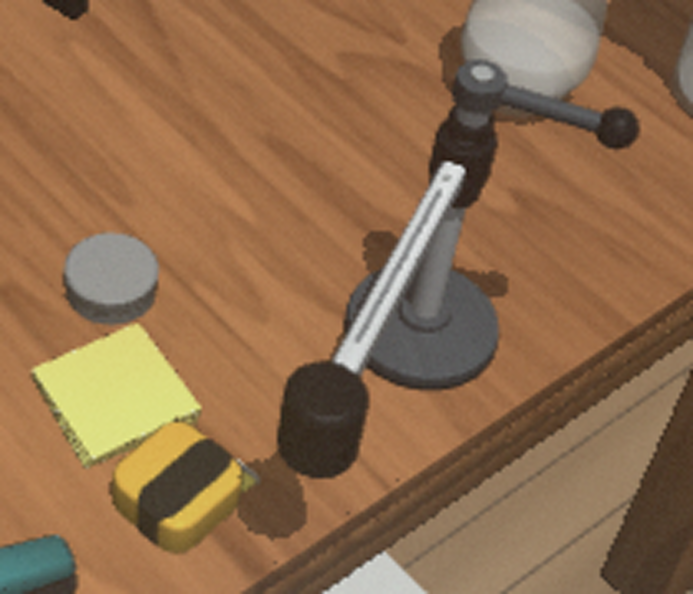

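```bash
cat > geo.py <<'E'
import pickle,numpy as np
S={n:pickle.load(open(f"{n}.pkl","rb")) for n in("scene","side")}
def ray(n,u,v,z):
    s=S[n];R=np.array(s["R"]);t=np.array(s["t"]);c=-R.T@t
    d=R.T@np.array([(u-s["cx"])/s["fx"],(v-s["cy"])/s["fy"],1]);return c+d*(z-c[2])/d[2]
def a(u,v,z):return ray("scene",240+u/3.5,130+v/3.5,z)
def b(u,v,z):return ray("side",290+u/3.3,170+v/3.3,z)
E
python3 - <<'E'
from geo import *
np.set_printoptions(precision=1,suppress=True)
for n,A,B,z in [("notes",(226,518),(115,391),13),("foot",(268,303),(424,317),22),("hub",(272,78),(482,78),213),("knob",(357,38),(618,128),210),("headtop",(476,298),(325,388),173),("headmid",(474,326),(322,420),147),("tape",(350,505),(178,475),28),("tin",(105,468),(112,268),26)]:
    p=a(*A,z)[:2];q=b(*B,z)[:2];m=(p+q)/2;print(n,p,q,m)
    if n=="foot":f=m
    else:
        d=m-f if n!="notes" else m-f
        print("   r",np.hypot(*d),"ang",np.degrees(np.arctan2(d[1],d[0])))
E
```

```text
notes [503.1  95.6] [503.9  94.9] [503.5  95.3]Traceback (most recent call last):
  File "<stdin>", line 7, in <module>
NameError: name 'f' is not defined
```

```bash
python3 - <<'E'
from geo import *
np.set_printoptions(precision=1,suppress=True)
for n,A,B,z in [("foot",(268,303),(424,317),22),("notes",(226,518),(115,391),13),("hub",(272,78),(482,78),213),("knob",(357,38),(618,128),210),("headtop",(476,298),(325,388),173),("headmid",(474,326),(322,420),147),("tape",(350,505),(178,475),28),("tin",(105,468),(112,268),26)]:
    p=a(*A,z)[:2];q=b(*B,z)[:2];m=(p+q)/2;print(n,p,q,m)
    if n=="foot":f=m
    d=m-f;print("   r",np.hypot(*d),"ang",np.degrees(np.arctan2(d[1],d[0])))
E
```

```text
foot [422.1 272.2] [423.2 277.6] [422.7 274.9]
   r 0.0 ang 0.0
notes [503.1  95.6] [503.9  94.9] [503.5  95.3]
   r 197.00072023390453 ang -65.76100356480532
hub [415.  281.5] [411.6 279.1] [413.3 280.3]
   r 10.819564323673887 ang 149.8692909466526
knob [435.9 354.6] [436.1 350.6] [436.  352.6]
   r 78.82952267956756 ang 80.25359165150273
headtop [604.7 212.1] [603.4 211.1] [604.  211.6]
   r 192.10753629116766 ang -19.24205042189217
headmid [605.1 215.3] [603.7 212.4] [604.4 213.9]
   r 191.68450265104536 ang -18.56652277028945
tape [570.4 139. ] [568.1 140.8] [569.3 139.9]
   r 199.33390355045682 ang -42.640594218946816
tin [419.2  77.7] [417.7  80. ] [418.5  78.8]
   r 196.11949528142773 ang -91.22380763018815
```

```bash
python3 - <<'E'
from geo import *
np.set_printoptions(precision=1,suppress=True)
C={};
def d(n,u,v):
    s=S[n];R=np.array(s["R"]);C[n]=-R.T@np.array(s["t"]);x=R.T@np.array([(u-s["cx"])/s["fx"],(v-s["cy"])/s["fy"],1]);return x/np.linalg.norm(x)
def tri(p,q):
    x,y=d("scene",*p),d("side",*q);k=np.linalg.lstsq(np.c_[x,-y],C["side"]-C["scene"],rcond=None)[0]
    P,Q=C["scene"]+k[0]*x,C["side"]+k[1]*y;return (P+Q)/2,np.linalg.norm(P-Q)
print("corner",tri((250,205),(315,173)),C)
def line(p1,p2,q1,q2):
    n1=np.cross(d("scene",*p1),d("scene",*p2));n2=np.cross(d("side",*q1),d("side",*q2));v=np.cross(n1,n2);return v/np.linalg.norm(v)
print("bottom dir",line((0,262),(250,205),(112,0),(315,173)))
print("right dir",line((238,25),(250,205),(295,0),(315,173)))
# height along right edge to scene (238,25): intersect
c,_=tri((250,205),(315,173));v=line((238,25),(250,205),(295,0),(315,173));x=d("scene",238,25)
k=np.linalg.lstsq(np.c_[x,-v],c-C["scene"],rcond=None)[0];print("top corner",c+k[1]*v)
print("glass",ray("side",452,185,40)," bottle",ray("side",520,190,60))
print("bottle top",tri((283,60),(553,97)))
E
```

```text
corner (array([398.1,  57.2, 217. ]), np.float64(4.13878271029467)) {'scene': array([ 852.3, -424.2,  815.5]), 'side': array([1094.3,  172.2,  816.7])}
bottom dir [-0.8 -0.6 -0.3]
right dir [ 0.1 -0.1  1. ]
top corner [438.   34.6 575.5]
glass [180.  346.5  40. ]  bottle [196.3 493.   60. ]
bottle top (array([170.2, 492.4, 280.2]), np.float64(0.32595497557964037))
```

Request:
apply_moves(
  angular=[
    [0,0,0],
    [0,0,0],
    [0,0,0],
    [0,0,0],
    [0,0,0],
    [0,0,0],
    [0,0,0],
    [0,0,0],
    [0,0,0],
    [0,0,0],
    [0,0,0],
    [0,0,0],
    [0,0,0],
    [0,0,0],
    [0,0,0],
  ],
  travel=[
    [0,0,0.4],
    [0,0,0.4],
    [0.55,-0.5,0.05],
    [0.55,-0.5,0.05],
    [0.55,-0.5,0.05],
    [0.55,-0.5,0.05],
    [0.55,-0.5,0.05],
    [0.55,-0.5,0.05],
    [0.55,-0.5,0.05],
    [0.55,-0.5,0.05],
    [0.55,-0.5,0.05],
    [0.55,-0.5,0.05],
    [0.55,-0.5,0.05],
    [0.55,-0.5,0.05],
    [0,0,0],
  ],
  jaw=[0,0,0,0,0,0,0,0,0,0,0,0,0,0,0],
  force=20,
)

```text
time: 1.98
tool_pos: [518.3, 302.9, 314.0]
tcp_rot: [179.9, 0.1, 154.9]
ft_force: [0.0, 0.6, -0.1]
finger_gap: -0.0
grip_force: 0.0
```

Request:
apply_moves(
  angular=[
    [0,0,0],
    [0,0,0],
    [0,0,0],
    [0,0,0],
    [0,0,0],
    [0,0,0],
    [0,0,0],
    [0,0,0],
    [0,0,0],
  ],
  travel=[
    [0,0,-0.45],
    [0,0,-0.45],
    [0,0,-0.45],
    [0,0,-0.45],
    [0,0,-0.45],
    [0,0,-0.45],
    [0,0,-0.45],
    [0,0,-0.45],
    [0,0,0],
  ],
  jaw=[0,0,0,0,0,0,0,0,0],
)

```text
time: 3.1
tool_pos: [515.6, 303.6, 165.9]
tcp_rot: [-179.8, -0.1, 155.1]
ft_force: [-0.1, 0.1, -1.0]
finger_gap: 0.2
grip_force: 0.0
```

```bash
python3 - <<'E'
from bench import r
import cv2,numpy as np
print(r.tcp_to_tips)
a=r.snapshot("scene")["color"][90:300,200:430,::-1];b=r.snapshot("side")["color"][100:350,270:520,::-1]
a=cv2.resize(a,(400,365));b=cv2.resize(b,(400,400))
o=np.zeros((400,800,3),np.uint8);o[:365,:400]=a;o[:,400:]=b;cv2.imwrite("pics/d1.png",o)
E
```

```text
25.0
```

View pics/d1.png

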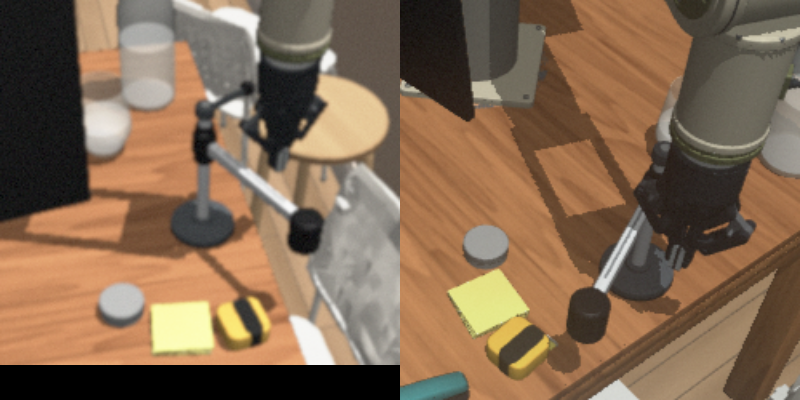

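```bash
python3 - <<'E'
import numpy as np
np.set_printoptions(precision=2,suppress=True)
P=np.array([417.5,278.5])
def c(t):
    t=np.radians(t);return P+87*np.array([np.cos(t),np.sin(t)])+22*np.array([-np.sin(t),np.cos(t)])
p=np.array([515.6,303.6])
for t in [-7,-13,-19,-25,-31,-37,-43,-49,-55,-61,-65]:
    q=c(t);print(t,q,(q-p)/40);p=q
E
```

```text
-7 [506.53 289.73] [-0.23 -0.35]
-13 [507.22 280.37] [ 0.02 -0.23]
-19 [506.92 270.98] [-0.01 -0.23]
-25 [505.65 261.67] [-0.03 -0.23]
-31 [503.4  252.55] [-0.06 -0.23]
-37 [500.22 243.71] [-0.08 -0.22]
-43 [496.13 235.26] [-0.1  -0.21]
-49 [491.18 227.27] [-0.12 -0.2 ]
-55 [485.42 219.85] [-0.14 -0.19]
-61 [478.92 213.07] [-0.16 -0.17]
-65 [474.21 208.95] [-0.12 -0.1 ]
```

Request:
apply_moves(
  angular=[
    [0,0,0],
    [0,0,0],
    [0,0,0],
    [0,0,0],
    [0,0,0],
    [0,0,0],
    [0,0,0],
    [0,0,0],
    [0,0,-0.375],
    [0,0,-0.375],
    [0,0,-0.375],
    [0,0,-0.375],
    [0,0,-0.375],
    [0,0,-0.375],
    [0,0,-0.375],
    [0,0,-0.375],
    [0,0,0],
  ],
  travel=[
    [-0.115,-0.175,0],
    [-0.115,-0.175,0],
    [0.01,-0.115,0],
    [0.01,-0.115,0],
    [-0.005,-0.115,0],
    [-0.005,-0.115,0],
    [-0.015,-0.115,0],
    [-0.015,-0.115,0],
    [-0.03,-0.115,0],
    [-0.03,-0.115,0],
    [-0.04,-0.11,0],
    [-0.04,-0.11,0],
    [-0.05,-0.105,0],
    [-0.05,-0.105,0],
    [-0.06,-0.1,0],
    [-0.06,-0.1,0],
    [0,0,0],
  ],
  jaw=[0,0,0,0,0,0,0,0,0,0,0,0,0,0,0,0,0],
)

```text
time: 5.32
tool_pos: [492.3, 227.8, 168.3]
tcp_rot: [-180.0, 0.0, 131.1]
ft_force: [-0.5, 0.5, -0.4]
finger_gap: -0.1
grip_force: 0.0
```

```bash
python3 - <<'E'
from bench import r
import cv2,numpy as np
a=r.snapshot("scene")["color"][130:300,240:400,::-1];b=r.snapshot("side")["color"][170:350,290:500,::-1]
a=cv2.resize(a,None,fx=2.4,fy=2.4,interpolation=2);b=cv2.resize(b,None,fx=2,fy=2,interpolation=2)
o=np.zeros((410,804,3),np.uint8);o[:a.shape[0],:a.shape[1]]=a;o[:b.shape[0],384:]=b;cv2.imwrite("pics/d2.png",o[:,:800])
E
```

```text
(no output)
```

View pics/d2.png

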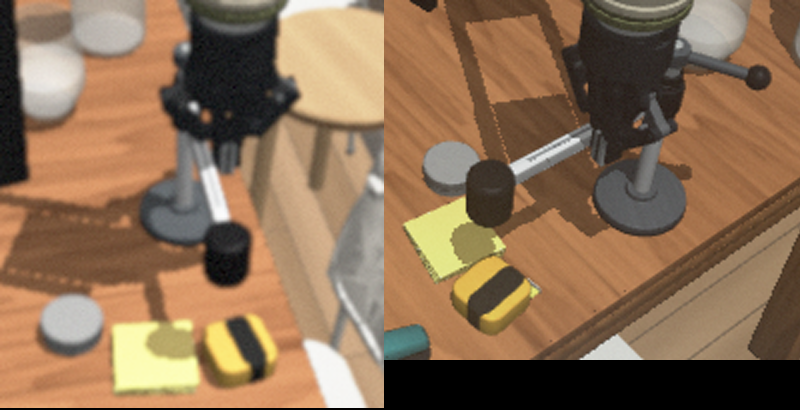

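```bash
cat > hd.py <<'E'
from geo import *
P=np.array([417.5,278.5])
def h(A,B,z=173):
    p=ray("scene",*A,z)[:2];q=ray("side",*B,z)[:2];m=(p+q)/2;d=m-P
    print(p.round(1),q.round(1),m.round(1),np.hypot(*d).round(1),np.degrees(np.arctan2(d[1],d[0])).round(1))
E
python3 -c "
from hd import *
h((240+228/2.4,130+234/2.4),(290+107/2,170+174/2))
h((240+228/2.4,130+253/2.4),(290+107/2,170+193/2),147)"
```

```text
[552.2 133.7] [551.  131.7] [551.6 132.7] 198.1 -47.4
[551.9 136.5] [550.5 132.7] [551.2 134.6] 196.4 -47.1
```

Request:
apply_moves(
  angular=[
    [0,0,-0.25],
    [0,0,-0.25],
    [0,0,-0.25],
    [0,0,-0.25],
    [0,0,-0.25],
    [0,0,-0.25],
    [0,0,-0.2],
    [0,0,-0.2],
    [0,0,0],
    [0,0,0],
  ],
  travel=[
    [-0.047,-0.063,0],
    [-0.047,-0.063,0],
    [-0.047,-0.063,0],
    [-0.053,-0.057,0],
    [-0.053,-0.057,0],
    [-0.053,-0.057,0],
    [-0.045,-0.04,0],
    [-0.045,-0.04,0],
    [0,0,0],
    [0,0,0],
  ],
  jaw=[0,0,0,0,0,0,0,0,0,0],
)

```text
time: 6.68
tool_pos: [476.4, 210.6, 168.1]
tcp_rot: [-180.0, -0.0, 115.9]
ft_force: [0.3, -0.2, 0.1]
finger_gap: 0.1
grip_force: 0.0
```

```bash
cat > pic.py <<'E'
from bench import r
import cv2,numpy as np,sys
a=r.snapshot("scene")["color"][130:300,240:400,::-1];b=r.snapshot("side")["color"][170:350,290:500,::-1]
a=cv2.resize(a,None,fx=2.4,fy=2.4,interpolation=2);b=cv2.resize(b,None,fx=2,fy=2,interpolation=2)
o=np.zeros((410,804,3),np.uint8);o[:a.shape[0],:a.shape[1]]=a;o[:b.shape[0],384:]=b;cv2.imwrite(sys.argv[1],o[:,:800])
E
python3 pic.py pics/d3.png
```

```text
(no output)
```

View pics/d3.png

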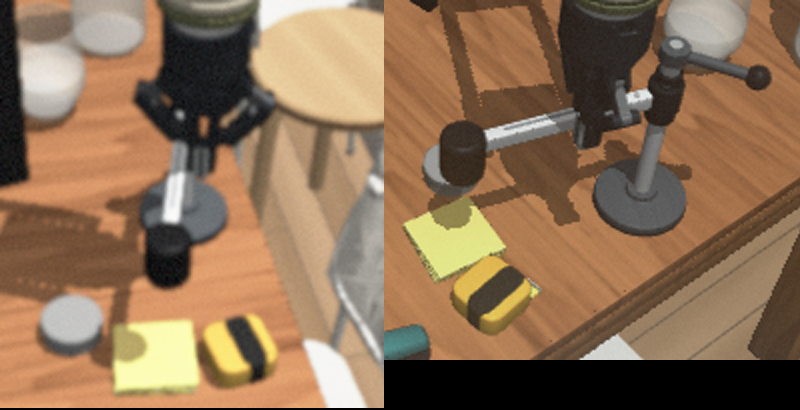

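```bash
python3 -c "
from hd import *
h((240+168/2.4,130+235/2.4),(290+79/2,170+134/2))
h((240+168/2.4,130+255/2.4),(290+78.5/2,170+153/2),147)"
```

```text
[510.7 104.5] [509.4 101.8] [510.  103.2] 198.2 -62.2
[510.1 105.8] [508.7 101.8] [509.4 103.8] 197.4 -62.3
```

Request:
apply_moves(
  angular=[
    [0,0,-0.15],
    [0,0,-0.15],
    [0,0,0],
    [0,0,0],
    [0,0,0],
    [0,0,0],
    [0,0,0],
    [0,0,0],
    [0,0,0],
    [0,0,0],
    [0,0,0],
    [0,0,0],
    [0,0,0],
    [0,0,0],
  ],
  travel=[
    [-0.04,-0.033,0],
    [-0.04,-0.033,0],
    [0,0,0],
    [0,0,0],
    [0.1,0.047,0],
    [0.2,0.094,0],
    [0.4,0.19,0],
    [0.4,0.19,0],
    [0,0,0.7],
    [0,0,0.7],
    [0,0,0.7],
    [0,0,0.7],
    [0,0,0.7],
    [0,0,0],
  ],
  jaw=[0,0,0,0,0,0,0,0,0,0,0,0,0,0],
)

```text
time: 8.52
tool_pos: [519.2, 229.4, 311.3]
tcp_rot: [179.7, 0.0, 113.5]
ft_force: [-0.6, -0.4, -0.0]
finger_gap: 0.1
grip_force: 0.0
```

```bash
python3 pic.py pics/d4.png
```

```text
(no output)
```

View pics/d4.png

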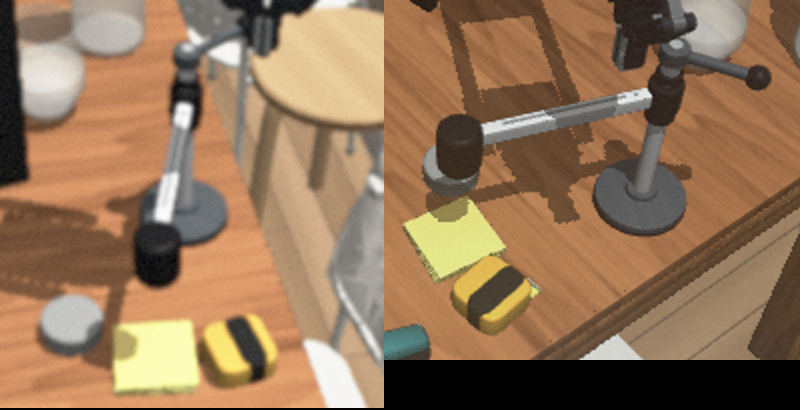

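```bash
python3 -c "
from hd import *
h((240+157/2.4,130+235/2.4),(290+76/2,170+127/2))
h((240+157/2.4,130+254/2.4),(290+75.5/2,170+147/2),147)
t=np.radians
P=np.array([417.5,278.5])
p=None
for a in [60,76,90,105,120,135,147,153,157,159]:
    u=np.array([np.cos(t(a)),np.sin(t(a))]);n=np.array([-u[1],u[0]])
    q=P+62*u-(20.5)*n
    print(a,q.round(1),None if p is None else ((q-p)/40).round(3));p=q
"
```

```text
[503.   99.4] [501.5  98. ] [502.2  98.7] 198.8 -64.8
[501.5 101.5] [502.   98.1] [501.8  99.8] 197.6 -64.8
60 [466.3 321.9] None
76 [452.4 333.7] [-0.347  0.294]
90 [438.  340.5] [-0.36  0.17]
105 [421.3 343.7] [-0.419  0.08 ]
120 [404.3 342.4] [-0.425 -0.031]
135 [388.2 336.8] [-0.402 -0.14 ]
147 [376.7 329.5] [-0.287 -0.184]
153 [371.6 324.9] [-0.128 -0.114]
157 [368.4 321.6] [-0.078 -0.083]
159 [367.  319.9] [-0.037 -0.043]
```

```bash
python3 -c "
import numpy as np
t=np.radians
P=np.array([417.5,278.5])
p=np.array([519.2,229.4])
for a in [52,64,76,90,105,120,135,147,153,157,159]:
    u=np.array([np.cos(t(a)),np.sin(t(a))]);n=np.array([-u[1],u[0]])
    q=P+75*u-26*n
    print(a,q.round(1),None if p is None else ((q-p)/40).round(3));p=q
"
```

```text
52 [484.2 321.6] [-0.876  2.305]
64 [473.7 334.5] [-0.26   0.323]
76 [460.9 345. ] [-0.322  0.262]
90 [443.5 353.5] [-0.434  0.213]
105 [423.2 357.7] [-0.507  0.104]
120 [402.5 356.5] [-0.517 -0.031]
135 [382.9 349.9] [-0.492 -0.163]
147 [368.8 341.2] [-0.352 -0.219]
153 [362.5 335.7] [-0.157 -0.136]
157 [358.6 331.7] [-0.096 -0.099]
159 [356.8 329.7] [-0.046 -0.052]
```

Request:
apply_moves(
  angular=[
    [0,0,-0.8],
    [0,0,-0.8],
    [0,0,-0.8],
    [0,0,-0.8],
    [0,0,-0.8],
    [0,0,-0.8],
    [0,0,0],
    [0,0,0],
    [0,0,0],
    [0,0,0],
    [0,0,0],
    [0,0,0],
    [0,0,0],
  ],
  travel=[
    [-0.146,0.384,0],
    [-0.146,0.384,0],
    [-0.146,0.384,0],
    [-0.146,0.384,0],
    [-0.146,0.384,0],
    [-0.146,0.384,0],
    [0,0,0],
    [0,0,-0.456],
    [0,0,-0.456],
    [0,0,-0.456],
    [0,0,-0.456],
    [0,0,-0.456],
    [0,0,0],
  ],
  jaw=[0,0,0,0,0,0,0,0,0,0,0,0,0],
)

```text
time: 10.25
tool_pos: [481.4, 320.3, 214.6]
tcp_rot: [-179.8, 0.1, 75.1]
ft_force: [0.7, -0.2, -1.1]
finger_gap: 0.0
grip_force: 0.0
```

Request:
apply_moves(
  angular=[
    [0,0,0],
    [0,0,0],
    [0,0,0],
    [0,0,0],
    [0,0,0.6],
    [0,0,0.6],
    [0,0,0.6],
    [0,0,0.625],
    [0,0,0.625],
    [0,0,0.625],
    [0,0,0.625],
    [0,0,0.625],
    [0,0,0.625],
    [0,0,0.625],
    [0,0,0.625],
    [0,0,0.625],
    [0,0,0],
    [0,0,0],
  ],
  travel=[
    [-0.13,0.16,0],
    [-0.13,0.16,0],
    [-0.16,0.13,0],
    [-0.16,0.13,0],
    [-0.145,0.07,0],
    [-0.145,0.07,0],
    [-0.145,0.07,0],
    [-0.17,0.035,0],
    [-0.17,0.035,0],
    [-0.17,0.035,0],
    [-0.172,-0.01,0],
    [-0.172,-0.01,0],
    [-0.172,-0.01,0],
    [-0.164,-0.054,0],
    [-0.164,-0.054,0],
    [-0.164,-0.054,0],
    [0,0,0],
    [0,0,0],
  ],
  jaw=[0,0,0,0,0,0,0,0,0,0,0,0,0,0,0,0,0,0],
)

```text
time: 12.5
tool_pos: [381.1, 349.2, 217.2]
tcp_rot: [180.0, 0.0, 134.4]
ft_force: [-0.2, -0.1, 0.4]
finger_gap: 0.2
grip_force: 0.0
```

```bash
python3 - <<'E'
from bench import r
import cv2,numpy as np
b=r.snapshot("side")["color"][150:350,290:520,::-1];a=r.snapshot("scene")["color"][100:300,220:400,::-1]
a=cv2.resize(a,(360,400));b=cv2.resize(b,(440,383));o=np.zeros((400,800,3),np.uint8);o[:,:360]=a;o[:383,360:]=b
cv2.imwrite("pics/d5.png",o)
E
```

```text
(no output)
```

View pics/d5.png

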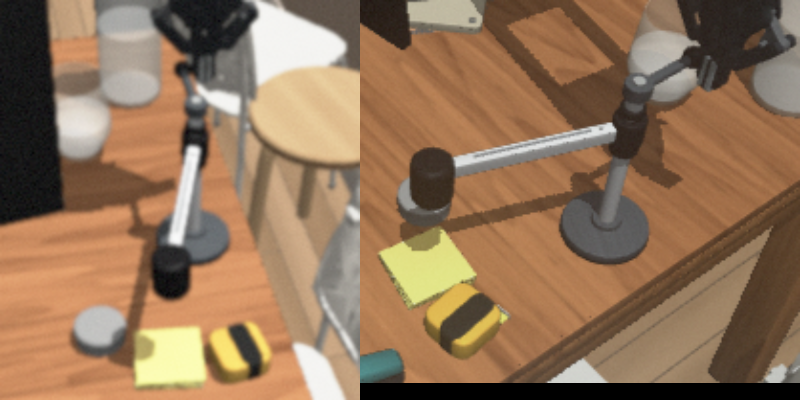

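```bash
python3 -c "
from hd import *
k=ray('scene',311,135,210)[:2]
for C in([417.5,278.5],[413.5,280]):
  d=k-C;print(k,np.hypot(*d),np.degrees(np.arctan2(d[1],d[0])))"
```

```text
[362.56564074 333.90814621] 78.02465311623821 134.75398577390214
[362.56564074 333.90814621] 74.16466261774157 133.3752794795066
```

Request:
apply_moves(
  angular=[
    [0,0,0.5],
    [0,0,0.5],
    [0,0,0.5],
    [0,0,0.375],
    [0,0,0.375],
    [0,0,0.25],
    [0,0,0.25],
    [0,0,0],
    [0,0,0],
  ],
  travel=[
    [-0.117,-0.073,0],
    [-0.117,-0.073,0],
    [-0.117,-0.073,0],
    [-0.078,-0.068,0],
    [-0.078,-0.068,0],
    [-0.048,-0.05,0],
    [-0.048,-0.05,0],
    [0,0,0],
    [0,0,0],
  ],
  jaw=[0,0,0,0,0,0,0,0,0],
)

```text
time: 13.72
tool_pos: [357.0, 330.8, 217.0]
tcp_rot: [-180.0, -0.0, 156.4]
ft_force: [-0.4, 0.0, -0.2]
finger_gap: -0.3
grip_force: 0.0
```

Request:
apply_moves(
  angular=[
    [0,0,0],
    [0,0,0],
  ],
  travel=[
    [-0.02,-0.03,0],
    [0,0,0],
  ],
  jaw=[0,0],
)

```text
time: 13.98
tool_pos: [356.2, 329.6, 217.1]
tcp_rot: [-180.0, 0.0, 156.5]
ft_force: [0.1, 0.6, -0.1]
finger_gap: 0.2
grip_force: 0.2
```

Request:
apply_moves(
  angular=[
    [0,0,0.1],
    [0,0,0],
  ],
  travel=[
    [-0.017,-0.035,0],
    [0,0,0],
  ],
  jaw=[0,0],
)

```text
time: 14.22
tool_pos: [355.5, 328.2, 217.1]
tcp_rot: [-180.0, -0.0, 157.3]
ft_force: [0.2, 0.7, -0.5]
finger_gap: -0.3
grip_force: 0.2
```

Request:
apply_moves(
  angular=[
    [0,0,0.1],
    [0,0,0],
  ],
  travel=[
    [-0.017,-0.035,0],
    [0,0,0],
  ],
  jaw=[0,0],
)

```text
time: 14.48
tool_pos: [355.0, 327.6, 217.3]
tcp_rot: [179.9, 0.0, 158.1]
ft_force: [0.4, 4.6, -2.3]
finger_gap: -0.3
grip_force: 2.8
```

```bash
python3 - <<'E'
from bench import r
import cv2,numpy as np
b=r.snapshot("side")["color"][170:270,340:480,::-1];a=r.snapshot("scene")["color"][110:210,270:370,::-1]
a=cv2.resize(a,(400,400),interpolation=2);b=cv2.resize(b,(400,286),interpolation=2);o=np.zeros((400,800,3),np.uint8);o[:,:400]=a;o[:286,400:]=b
cv2.imwrite("pics/d6.png",o);print(r.sense()["ft_force"])
E
```

```text
[ 1.51053563  5.96319747 -2.41046493]
```

Request:
apply_moves(
  angular=[
    [0,0,0],
    [0,0,0],
    [0,0,0],
    [0,0,0],
    [0,0,0],
    [0,0,0],
    [0,0,0],
    [0,0,0],
    [0,0,0],
  ],
  travel=[
    [0.07,0.19,0],
    [0.14,0.37,0],
    [0.22,0.55,0],
    [0.1,0.3,0],
    [0,0,0.7],
    [0,0,0.7],
    [0,0,0.7],
    [0,0,0.7],
    [0,0,0],
  ],
  jaw=[0,0,0,0,0,0,0,0,0],
)

```text
time: 15.7
tool_pos: [376.9, 384.0, 331.8]
tcp_rot: [179.8, 0.1, 158.1]
ft_force: [0.1, -0.2, 0.6]
finger_gap: 0.1
grip_force: 0.0
```

```bash
python3 pic.py pics/d7.png
```

```text
(no output)
```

View pics/d7.png

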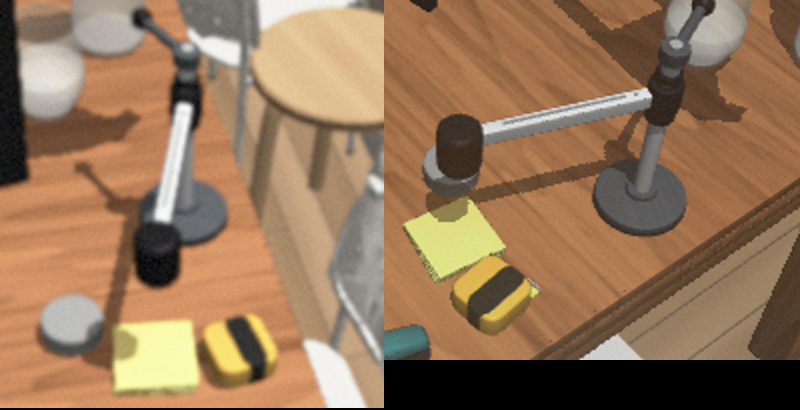

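```bash
python3 -c "
from hd import *
h((240+142/2.4,130+18/2.4),(290+322/2,170+6/2),210)
from bench import r
print(r.hand_in())"
```

```text
[345.  309.6] [346.4 307.1] [345.7 308.4] 77.8 157.4
the job is handed in; nothing more can be done
None
```

The job is handed in; I have no verdict back. By my camera measurements the lens is about 4 mm from the centre of the note block, and the brake lever is at its locked stop: the push force rose to about 6 N there. The note block, tin and tape measure look unmoved in the last picture, and the gripper is clear of everything.

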